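Count out three chocolate bars with the counting tray

TASK

Count out three of the five chocolate bars: sweep three from the counting tray's platform down into its trough and drop the trough's lid shut, leaving the two extras on the platform. Then, with the lid kept shut whenever the tray is off the bench, lift the tray and tip the two extras off the platform's open left end into the clear stock tub first, then pour the three counted bars out of the trough's open right end into the cardboard box, each time from just above so that the bars do not drop hard. Set the tray back down flat on the bench, lid shut, and leave the tub, the box and the things standing around where they are.

Things in the scene. Friction and masses are not known exactly. Their poses are not given: they have to be found in the camera images.
- tray: Loose aluminium counting tray, 0.36 kg, 190 mm (x) by 240 mm (y), 3 mm walls reaching down to the bench: a raised platform on the handle side, a trough along the other side. Origin: centre of its underside; x points from handle to trough (roughly away from the robot), y to its left, z up. The bars slide on the polished metal once it is tipped by 14 to 21 degrees.
- tray_grip (a point): Grip point on the tray's handle (tray x -111.5, y 0, z 98 mm), mid-thickness: a flat upright black plate 96 mm wide (along tray y), 13 mm thick (along tray x), fixed to the outside of the near wall at its middle, from 56 up to 112 mm above the tray's underside, so that 42 mm of it stand clear above the 70 mm wall. Axes as the tray's.
- platform_lip (a point): Middle of the platform's open left end (tray x -40, y 120, z 44 mm), over which the extras leave. The platform: flat floor at tray z 44, x from -102 to 22 mm; 70 mm high near wall at x -105 to -102, 66 mm high wall at the right end (y -120), open at the left end and along x 22, where it steps straight down into the trough. Axes as the tray's.
- trough_mouth (a point): Middle of the trough's open right end, on its floor (tray x 52, y -120, z 3 mm), by which the counted bars leave. The trough: channel from tray x 22 to 82 mm, floor at z 3; 62 mm high walls on the far side (x 82 to 85) and at the left end (y 120). Axes as the tray's.
- lid (a joint): Angle of the trough's lid, rad: 0 shut (flat over the trough, its top 67 mm above the tray's underside), 1.83 fully open, leaning 15 degrees past upright on its stop. Hinge along the top of the far wall (tray x 85, z 64 mm). It swings freely and weighs 60 g: it leans open by its own weight and falls shut once pushed past upright towards the platform.
- lid_edge (a point): Middle of the lid's free edge, 64 mm from the hinge. The lid is a 3 mm plate, 234 mm along tray y, with a 17 mm flange along this edge that hangs down to the platform's edge when shut. Axes: z square to the lid, up when shut and away from the platform (tray +x) when open.
- bar1: A dark chocolate bar, a plain block 60 x 24 x 16 mm, about 30 g, lying flat; all five are alike. Origin: centre of its underside; x along its length, z up as it lies at the start.
- bar2: A dark chocolate bar, a plain block 60 x 24 x 16 mm, about 30 g, lying flat; all five are alike. Origin: centre of its underside; x along its length, z up as it lies at the start.
- bar3: A dark chocolate bar, a plain block 60 x 24 x 16 mm, about 30 g, lying flat; all five are alike. Origin: centre of its underside; x along its length, z up as it lies at the start.
- bar4: A dark chocolate bar, a plain block 60 x 24 x 16 mm, about 30 g, lying flat; all five are alike. Origin: centre of its underside; x along its length, z up as it lies at the start.
- bar5: A dark chocolate bar, a plain block 60 x 24 x 16 mm, about 30 g, lying flat; all five are alike. Origin: centre of its underside; x along its length, z up as it lies at the start.
- tub: Clear plastic stock tub, open on top, 220 mm long (its y) by 150 mm wide (its x), 70 mm high, walls and floor 4 mm, about 0.6 kg, to the left of the tray, its long side roughly along the direction away from the robot. Origin: centre of its underside.
- carton: Open cardboard box, 200 mm long (its y) by 135 mm wide (its x), 45 mm high, walls and floor 4 mm, 0.25 kg, to the right of the tray, its long side roughly along the direction away from the robot. Origin: centre of its underside.
- mould: Bystander: clear moulding plate 135 mm (x) by 275 mm (y), 24 mm high, lying beyond the tray. Origin: centre of its underside.
- jar: Bystander: brown glass jar with a steel cap, 80 mm across, 130 mm high, beyond the tray on the left. Origin: centre of its underside.
- bowl: Bystander: steel bowl, 110 mm across its rim, 60 mm high, beyond the tray on the right. Origin: centre of its underside.
Not all that is in view belongs to the job. What is shaped like the bar1 but purple is not meant. Several things look just like the carton: the one meant starts nearest to the robot's base.

How it is judged:
On the way, in this order (a step that is already met when the one before it is completed fails the run):
1. the lid is shut over exactly three bars in the trough, the other two still on the platform (value of joint lid below 0.12 rad and ((x of bar1 in the frame of tray between 0.018 and 0.088 m and y of bar1 in the frame of tray between -0.13 and 0.122 m and z of bar1 in the frame of tray between -0.005 and 0.05 m) or (x of bar1 in the frame of tray between -0.11 and 0.018 m and y of bar1 in the frame of tray between -0.125 and 0.122 m and z of bar1 in the frame of tray between 0.03 and 0.075 m)) and ((x of bar2 in the frame of tray between 0.018 and 0.088 m and y of bar2 in the frame of tray between -0.13 and 0.122 m and z of bar2 in the frame of tray between -0.005 and 0.05 m) or (x of bar2 in the frame of tray between -0.11 and 0.018 m and y of bar2 in the frame of tray between -0.125 and 0.122 m and z of bar2 in the frame of tray between 0.03 and 0.075 m)) and ((x of bar3 in the frame of tray between 0.018 and 0.088 m and y of bar3 in the frame of tray between -0.13 and 0.122 m and z of bar3 in the frame of tray between -0.005 and 0.05 m) or (x of bar3 in the frame of tray between -0.11 and 0.018 m and y of bar3 in the frame of tray between -0.125 and 0.122 m and z of bar3 in the frame of tray between 0.03 and 0.075 m)) and ((x of bar4 in the frame of tray between 0.018 and 0.088 m and y of bar4 in the frame of tray between -0.13 and 0.122 m and z of bar4 in the frame of tray between -0.005 and 0.05 m) or (x of bar4 in the frame of tray between -0.11 and 0.018 m and y of bar4 in the frame of tray between -0.125 and 0.122 m and z of bar4 in the frame of tray between 0.03 and 0.075 m)) and ((x of bar5 in the frame of tray between 0.018 and 0.088 m and y of bar5 in the frame of tray between -0.13 and 0.122 m and z of bar5 in the frame of tray between -0.005 and 0.05 m) or (x of bar5 in the frame of tray between -0.11 and 0.018 m and y of bar5 in the frame of tray between -0.125 and 0.122 m and z of bar5 in the frame of tray between 0.03 and 0.075 m)) and ((x of each of bar1, bar2 in the frame of tray below 0.018 m and not (x of bar3 in the frame of tray below 0.018 m) and not (x of bar4 in the frame of tray below 0.018 m) and not (x of bar5 in the frame of tray below 0.018 m)) or (x of each of bar1, bar3 in the frame of tray below 0.018 m and not (x of bar2 in the frame of tray below 0.018 m) and not (x of bar4 in the frame of tray below 0.018 m) and not (x of bar5 in the frame of tray below 0.018 m)) or (x of each of bar1, bar4 in the frame of tray below 0.018 m and not (x of bar2 in the frame of tray below 0.018 m) and not (x of bar3 in the frame of tray below 0.018 m) and not (x of bar5 in the frame of tray below 0.018 m)) or (x of each of bar1, bar5 in the frame of tray below 0.018 m and not (x of bar2 in the frame of tray below 0.018 m) and not (x of bar3 in the frame of tray below 0.018 m) and not (x of bar4 in the frame of tray below 0.018 m)) or (not (x of bar1 in the frame of tray below 0.018 m) and x of each of bar2, bar3 in the frame of tray below 0.018 m and not (x of bar4 in the frame of tray below 0.018 m) and not (x of bar5 in the frame of tray below 0.018 m)) or (not (x of bar1 in the frame of tray below 0.018 m) and x of each of bar2, bar4 in the frame of tray below 0.018 m and not (x of bar3 in the frame of tray below 0.018 m) and not (x of bar5 in the frame of tray below 0.018 m)) or (not (x of bar1 in the frame of tray below 0.018 m) and x of each of bar2, bar5 in the frame of tray below 0.018 m and not (x of bar3 in the frame of tray below 0.018 m) and not (x of bar4 in the frame of tray below 0.018 m)) or (not (x of bar1 in the frame of tray below 0.018 m) and not (x of bar2 in the frame of tray below 0.018 m) and x of each of bar3, bar4 in the frame of tray below 0.018 m and not (x of bar5 in the frame of tray below 0.018 m)) or (not (x of bar1 in the frame of tray below 0.018 m) and not (x of bar2 in the frame of tray below 0.018 m) and x of each of bar3, bar5 in the frame of tray below 0.018 m and not (x of bar4 in the frame of tray below 0.018 m)) or (not (x of bar1 in the frame of tray below 0.018 m) and not (x of bar2 in the frame of tray below 0.018 m) and not (x of bar3 in the frame of tray below 0.018 m) and x of each of bar4, bar5 in the frame of tray below 0.018 m))), for 0.2 s.
2. the tray is off the bench, tipped, with its lid shut (value of joint lid below 0.12 rad and angle between tray's own z axis and vertical above 0.25 rad and height (world z) of tray above 0.03 m), for 0.1 s.
3. the two extras are in the stock tub, the three counted bars still in the trough under the shut lid (value of joint lid below 0.12 rad and ((x of bar1 in the frame of tray between 0.018 and 0.088 m and y of bar1 in the frame of tray between -0.13 and 0.122 m and z of bar1 in the frame of tray between -0.005 and 0.05 m) or (x of bar1 in the frame of tub between -0.073 and 0.073 m and y of bar1 in the frame of tub between -0.108 and 0.108 m and z of bar1 in the frame of tub between -0.002 and 0.06 m)) and ((x of bar2 in the frame of tray between 0.018 and 0.088 m and y of bar2 in the frame of tray between -0.13 and 0.122 m and z of bar2 in the frame of tray between -0.005 and 0.05 m) or (x of bar2 in the frame of tub between -0.073 and 0.073 m and y of bar2 in the frame of tub between -0.108 and 0.108 m and z of bar2 in the frame of tub between -0.002 and 0.06 m)) and ((x of bar3 in the frame of tray between 0.018 and 0.088 m and y of bar3 in the frame of tray between -0.13 and 0.122 m and z of bar3 in the frame of tray between -0.005 and 0.05 m) or (x of bar3 in the frame of tub between -0.073 and 0.073 m and y of bar3 in the frame of tub between -0.108 and 0.108 m and z of bar3 in the frame of tub between -0.002 and 0.06 m)) and ((x of bar4 in the frame of tray between 0.018 and 0.088 m and y of bar4 in the frame of tray between -0.13 and 0.122 m and z of bar4 in the frame of tray between -0.005 and 0.05 m) or (x of bar4 in the frame of tub between -0.073 and 0.073 m and y of bar4 in the frame of tub between -0.108 and 0.108 m and z of bar4 in the frame of tub between -0.002 and 0.06 m)) and ((x of bar5 in the frame of tray between 0.018 and 0.088 m and y of bar5 in the frame of tray between -0.13 and 0.122 m and z of bar5 in the frame of tray between -0.005 and 0.05 m) or (x of bar5 in the frame of tub between -0.073 and 0.073 m and y of bar5 in the frame of tub between -0.108 and 0.108 m and z of bar5 in the frame of tub between -0.002 and 0.06 m)) and ((y of each of bar1, bar2 in the frame of tray above 0.122 m and not (y of bar3 in the frame of tray above 0.122 m) and not (y of bar4 in the frame of tray above 0.122 m) and not (y of bar5 in the frame of tray above 0.122 m)) or (y of each of bar1, bar3 in the frame of tray above 0.122 m and not (y of bar2 in the frame of tray above 0.122 m) and not (y of bar4 in the frame of tray above 0.122 m) and not (y of bar5 in the frame of tray above 0.122 m)) or (y of each of bar1, bar4 in the frame of tray above 0.122 m and not (y of bar2 in the frame of tray above 0.122 m) and not (y of bar3 in the frame of tray above 0.122 m) and not (y of bar5 in the frame of tray above 0.122 m)) or (y of each of bar1, bar5 in the frame of tray above 0.122 m and not (y of bar2 in the frame of tray above 0.122 m) and not (y of bar3 in the frame of tray above 0.122 m) and not (y of bar4 in the frame of tray above 0.122 m)) or (not (y of bar1 in the frame of tray above 0.122 m) and y of each of bar2, bar3 in the frame of tray above 0.122 m and not (y of bar4 in the frame of tray above 0.122 m) and not (y of bar5 in the frame of tray above 0.122 m)) or (not (y of bar1 in the frame of tray above 0.122 m) and y of each of bar2, bar4 in the frame of tray above 0.122 m and not (y of bar3 in the frame of tray above 0.122 m) and not (y of bar5 in the frame of tray above 0.122 m)) or (not (y of bar1 in the frame of tray above 0.122 m) and y of each of bar2, bar5 in the frame of tray above 0.122 m and not (y of bar3 in the frame of tray above 0.122 m) and not (y of bar4 in the frame of tray above 0.122 m)) or (not (y of bar1 in the frame of tray above 0.122 m) and not (y of bar2 in the frame of tray above 0.122 m) and y of each of bar3, bar4 in the frame of tray above 0.122 m and not (y of bar5 in the frame of tray above 0.122 m)) or (not (y of bar1 in the frame of tray above 0.122 m) and not (y of bar2 in the frame of tray above 0.122 m) and y of each of bar3, bar5 in the frame of tray above 0.122 m and not (y of bar4 in the frame of tray above 0.122 m)) or (not (y of bar1 in the frame of tray above 0.122 m) and not (y of bar2 in the frame of tray above 0.122 m) and not (y of bar3 in the frame of tray above 0.122 m) and y of each of bar4, bar5 in the frame of tray above 0.122 m))), for 0.1 s.
4. the three counted bars are in the cardboard box and the two extras in the tub, the lid still shut (value of joint lid below 0.12 rad and ((x of bar1 in the frame of carton between -0.066 and 0.066 m and y of bar1 in the frame of carton between -0.098 and 0.098 m and z of bar1 in the frame of carton between -0.002 and 0.055 m) or (x of bar1 in the frame of tub between -0.073 and 0.073 m and y of bar1 in the frame of tub between -0.108 and 0.108 m and z of bar1 in the frame of tub between -0.002 and 0.06 m)) and ((x of bar2 in the frame of carton between -0.066 and 0.066 m and y of bar2 in the frame of carton between -0.098 and 0.098 m and z of bar2 in the frame of carton between -0.002 and 0.055 m) or (x of bar2 in the frame of tub between -0.073 and 0.073 m and y of bar2 in the frame of tub between -0.108 and 0.108 m and z of bar2 in the frame of tub between -0.002 and 0.06 m)) and ((x of bar3 in the frame of carton between -0.066 and 0.066 m and y of bar3 in the frame of carton between -0.098 and 0.098 m and z of bar3 in the frame of carton between -0.002 and 0.055 m) or (x of bar3 in the frame of tub between -0.073 and 0.073 m and y of bar3 in the frame of tub between -0.108 and 0.108 m and z of bar3 in the frame of tub between -0.002 and 0.06 m)) and ((x of bar4 in the frame of carton between -0.066 and 0.066 m and y of bar4 in the frame of carton between -0.098 and 0.098 m and z of bar4 in the frame of carton between -0.002 and 0.055 m) or (x of bar4 in the frame of tub between -0.073 and 0.073 m and y of bar4 in the frame of tub between -0.108 and 0.108 m and z of bar4 in the frame of tub between -0.002 and 0.06 m)) and ((x of bar5 in the frame of carton between -0.066 and 0.066 m and y of bar5 in the frame of carton between -0.098 and 0.098 m and z of bar5 in the frame of carton between -0.002 and 0.055 m) or (x of bar5 in the frame of tub between -0.073 and 0.073 m and y of bar5 in the frame of tub between -0.108 and 0.108 m and z of bar5 in the frame of tub between -0.002 and 0.06 m)) and ((world y of each of bar1, bar2 above 0 m and not (world y of bar3 above 0 m) and not (world y of bar4 above 0 m) and not (world y of bar5 above 0 m)) or (world y of each of bar1, bar3 above 0 m and not (world y of bar2 above 0 m) and not (world y of bar4 above 0 m) and not (world y of bar5 above 0 m)) or (world y of each of bar1, bar4 above 0 m and not (world y of bar2 above 0 m) and not (world y of bar3 above 0 m) and not (world y of bar5 above 0 m)) or (world y of each of bar1, bar5 above 0 m and not (world y of bar2 above 0 m) and not (world y of bar3 above 0 m) and not (world y of bar4 above 0 m)) or (not (world y of bar1 above 0 m) and world y of each of bar2, bar3 above 0 m and not (world y of bar4 above 0 m) and not (world y of bar5 above 0 m)) or (not (world y of bar1 above 0 m) and world y of each of bar2, bar4 above 0 m and not (world y of bar3 above 0 m) and not (world y of bar5 above 0 m)) or (not (world y of bar1 above 0 m) and world y of each of bar2, bar5 above 0 m and not (world y of bar3 above 0 m) and not (world y of bar4 above 0 m)) or (not (world y of bar1 above 0 m) and not (world y of bar2 above 0 m) and world y of each of bar3, bar4 above 0 m and not (world y of bar5 above 0 m)) or (not (world y of bar1 above 0 m) and not (world y of bar2 above 0 m) and world y of each of bar3, bar5 above 0 m and not (world y of bar4 above 0 m)) or (not (world y of bar1 above 0 m) and not (world y of bar2 above 0 m) and not (world y of bar3 above 0 m) and world y of each of bar4, bar5 above 0 m))), for 0.2 s.
At the end, for the whole second after the job is handed in: Three of the bars lie inside the cardboard box and the other two inside the stock tub, at rest; the tray stands flat on the bench (within 3.5 degrees) with its lid shut (under 0.12 rad) (all of step 4 and angle between tray's own z axis and vertical below 0.06 rad and height (world z) of tray below 0.012 m and linear speed of tray below 0.02 m/s and linear speed of each of bar1, bar2, bar3, bar4, bar5 below 0.03 m/s); the robot touches nothing.
It fails at once if the lid comes open (over 0.35 rad) while the tray is off the bench (value of joint lid above 0.35 rad and height (world z) of tray above 0.025 m).
It fails at once if the stock tub or the box is shifted by more than 30 mm or tipped ((distance of tub from where it was at the start of the episode above 0.03 m or angle between tub's own z axis and vertical above 0.25 rad) or (distance of carton from where it was at the start of the episode above 0.03 m or angle between carton's own z axis and vertical above 0.25 rad)).
It fails at once if the mould, the jar or the bowl is shifted by more than 30 mm or tipped ((distance of mould from where it was at the start of the episode above 0.03 m or angle between mould's own z axis and vertical above 0.25 rad) or (distance of jar from where it was at the start of the episode above 0.03 m or angle between jar's own z axis and vertical above 0.25 rad) or (distance of bowl from where it was at the start of the episode above 0.03 m or angle between bowl's own z axis and vertical above 0.25 rad)).
It fails at once if a bar drops hard (faster than 2 m/s, as from 20 cm) (linear speed of any of bar1, bar2, bar3, bar4, bar5 above 2 m/s).
It also fails if it takes over 70 s, if anything falls off the work surface, if the arm or the gripper's body presses on something with over 40 N, if the wrist force passes 120 N, or if a joint passes its speed limit or range.

ROBOT

A 6-joint arm with a two-finger parallel gripper is mounted at the origin on the work surface. World frame = base frame: x ahead of the robot, y to its left, z up, the work surface at z = 0. Lengths are in m, angles in rad, forces in N, time in s.
With the tool pointing down it reaches from about 0.275 to 0.875 m from the base axis. Payload 12.5 kg.
Tool frame: the origin (TCP) lies at the very end of the fingers, on their centre line; the grasp point (between the pads) lies 19 mm behind it; x points along the fingers, y is the direction in which the jaws open and shut, and the axes are right-handed (so a half turn about x gives the same grasp; the last joint's range is limited). The gripper opens to 85 mm and grips with 20 to 120 N. Pads are 22 mm wide; open, the fingers measure 114 mm over their backs; the gripper's body (76 mm by 85 mm) begins 54 mm behind the grasp point. The pads swing forward as they close: fully open they stand 13 mm farther back than shut.
Start: joints at [-1.207, 0.351, 1.652, -0, 1.139, -0.085], TCP at [0.239, -0.496, 0.231] pointing down, gripper open.
Joint ranges: [-2.75, 2.75], [-0.79, 2.1], [0.01, 2.65], [-1.57, 4.71], [0.07, 3.14], [-2.87, 2.87]. Speed limits (rad/s): [2.22, 2.22, 2.79, 3.14, 3.14, 3.14].

INTERFACE

Orientations are given as a 3x3 rotation matrix whose columns are the frame's x, y, z axes.
In Python, from bench import manip gives the robot as it stands. Calls block until the motion is done:
- manip.move_ptp(position, orientation): joint-space move of the TCP to a pose.
- manip.move_l(position, attitude=None, max_speed=0.15): straight line of the TCP; attitude=None keeps the orientation; max_speed is the mean speed in m/s.
- manip.move_j(angles): joint-space move.
- manip.set_gripper(opening, effort=None): opening from 0.0 (shut) to 1.0 (fully open); effort is the grip in N (None keeps the last); returns when the fingers have stopped.
- manip.dwell(seconds).
- manip.inverse_kinematics(position, orientation): joint angles nearest the present ones, or None.
- manip.grab_frame(name): name is "scene" or "side" or "wrist"; returns (picture, depth): 400x640x3 uint8, red, green, blue; 400x640 float32, m along the optical axis (not along the pixel's ray), 0 where there is no reading.
- manip.get_calibration(name): a dict with "camera_matrix" (3x3 intrinsics, pixels), "R" (3x3) and "t" (3): a world point X has camera coordinates R X + t. Camera axes: x right, y down, z forward; pixel columns grow to the right and rows downward; lengths in m; the calibration is good to about 2 mm. A picture is of the moment at which its call begins: read the wrist's pose just before it. get_calibration takes no time and is no camera call; for the wrist camera it gives the pose at the moment of the call.
A pose or a line that the arm cannot do raises manip.Unreachable and nothing moves.
- manip.sign_off(): hands the job in, once; it reports no verdict.
Trained networks look in the newest picture that a camera, given by its name, has taken for a name from the list of things; names that differ only in an ending like _2 or _b are one class to them, and where a whole thing is asked for, a point or a joint stands for the part that bears it (a point fixed in the world has none). Each returns a list of dicts, best first, with "confidence" (0 to 1); they miss things now and then, are a little off and sometimes report something else, mostly with a low value. They report only what shows in the picture. A call takes as long as a camera call. They do not tell look-alikes from the thing itself.
- manip.look_for(camera, name): "at" ([x, y, z] in m, in world coordinates, good to about 4 mm: the middle of the surface that is visible of it).
Readings, each from a call of its own:
- manip.current_time(): time.
- manip.current_qpos(): joint angles.
- manip.current_joint_vel(): joint speeds.
- manip.current_joint_torque(): joint torques, N m.
- manip.current_ee_pos(): TCP position.
- manip.current_tcp_rot(): TCP orientation.
- manip.current_force(): force on the tool from outside, world axes, zero at the start.
- manip.current_ft_torque(): the same for the moment, N m.
- manip.current_grip_width(): opening from 0.0 (shut) to 1.0 (fully open).
Only numpy, scipy, OpenCV 4.12 (cv2) and the standard library are available. Lean on these libraries where they do the work, as an engineer would, in place of code of your own. Each camera call takes 0.05 s, during which the arm holds its last target.

## Working session

There is one attempt and no reset: what is moved stays moved. The work goes in short steps, each a Python script; the robot and the scene stay as the last script left them, time stands still between calls to the robot, and variables do not carry over. Pictures are saved under pics/ and viewed, and the job is handed in when it is done.

```bash
ls; mkdir -p pics; cat > h.py <<'E'
import numpy as np, cv2
from bench import manip
def snap(cam,fn):
    im,d=manip.grab_frame(cam); cv2.imwrite('pics/'+fn+'.png',im[:,:,::-1]); np.savez('pics/'+fn+'.npz',im=im,d=d,**{k:np.array(v) for k,v in manip.get_calibration(cam).items()}); return im,d
def world(d,c,u,v,z=None):
    K=np.array(c['camera_matrix']);R=np.array(c['R']);t=np.array(c['t'])
    r=np.linalg.inv(K)@np.array([u,v,1.0])
    return R.T@(r*d[int(v),int(u)]-t)
E
python3 - <<'E'
from h import *
for c in ['scene','side']:
    snap(c,c+'0')
    for n in ['tray','tray_grip','lid_edge','platform_lip','trough_mouth','bar1','tub','carton','mould','jar','bowl']:
        print(c,n,[(np.round(x['at'],3).tolist(),round(x['confidence'],2)) for x in manip.look_for(c,n)])
print(manip.current_time())
E
```

```text
pics
scene tray [([0.579, -0.001, 0.048], 0.77)]
scene tray_grip [([0.574, -0.002, 0.041], 0.79), ([0.791, -0.009, 0.026], 0.51), ([0.76, 0.202, 0.1], 0.45)]
scene lid_edge [([0.661, -0.007, 0.118], 0.67)]
scene platform_lip [([0.577, -0.002, 0.04], 0.58), ([0.565, -0.096, 0.061], 0.48)]
scene trough_mouth []
scene bar1 [([0.523, -0.014, 0.053], 0.73), ([0.52, 0.052, 0.058], 0.52), ([0.564, 0.056, 0.061], 0.48), ([0.564, -0.097, 0.059], 0.46), ([0.525, -0.095, 0.06], 0.43), ([0.378, 0.011, 0.012], 0.42)]
scene tub [([0.53, 0.318, 0.016], 0.73)]
scene carton [([0.565, -0.591, 0.016], 0.74), ([0.585, -0.348, 0.009], 0.72)]
scene mould [([0.794, -0.013, 0.027], 0.96)]
scene jar [([0.762, 0.201, 0.098], 0.94)]
scene bowl [([0.743, -0.26, 0.04], 0.62)]
side tray [([0.575, -0.0, 0.042], 0.94)]
side tray_grip [([0.573, 0.005, 0.045], 0.91)]
side lid_edge [([0.655, -0.001, 0.126], 0.8)]
side platform_lip [([0.572, 0.001, 0.045], 0.77)]
side trough_mouth [([0.576, 0.005, 0.048], 0.69)]
side bar1 [([0.372, 0.009, 0.018], 0.72), ([0.518, -0.008, 0.057], 0.7), ([0.561, -0.098, 0.059], 0.61), ([0.555, 0.061, 0.059], 0.44), ([0.576, 0.005, 0.044], 0.42)]
side tub [([0.534, 0.311, 0.006], 0.66), ([0.759, -0.264, 0.038], 0.61)]
side carton [([0.588, -0.349, 0.009], 0.96), ([0.568, -0.592, 0.008], 0.63)]
side mould [([0.788, -0.014, 0.023], 0.76)]
side jar [([0.732, 0.212, 0.1], 0.8)]
side bowl [([0.757, -0.263, 0.034], 0.98), ([0.521, 0.057, 0.058], 0.48)]
1.2
```

View pics/scene0.png

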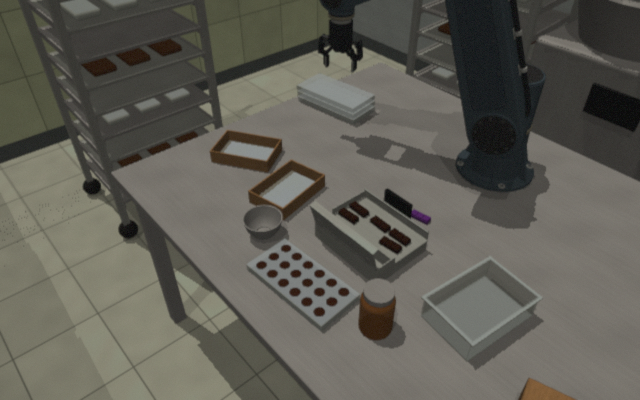

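View pics/side0.png

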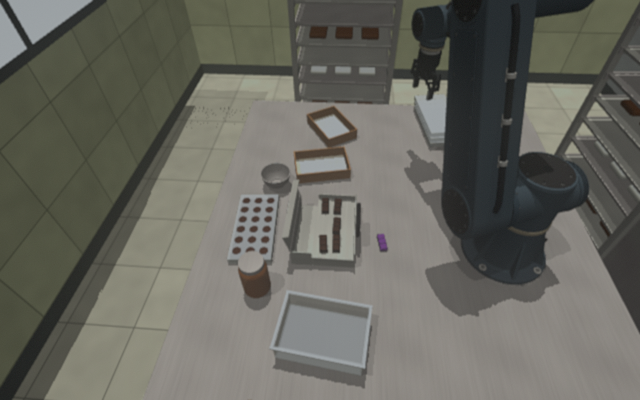

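The meant carton is the one at scene (287,189), about 0.68 m from the base. The look-alike at scene (246,150) is about 0.82 m away. The five dark bars are at about (348–400, 208–244), and the purple bar to ignore is on the bench at (420,215). Next I'll look from above with the wrist camera.

```bash
python3 - <<'E'
from h import *
b=cv2.imread('pics/scene0.png')[110:240,190:350]
cv2.imwrite('pics/cartons.png',cv2.resize(b,None,fx=4,fy=4))
R=np.array([[0,0,1],[0,1,0],[-1,0,0.]])
manip.move_ptp([0.47,0.0,0.42],R)
print(manip.current_time(), manip.current_qpos())
snap('wrist','w0')
for n in ['tray','tray_grip','lid_edge','bar1']:
        print(n,[(np.round(x['at'],3).tolist(),round(x['confidence'],2)) for x in manip.look_for('wrist',n)])
E
```

```text
3.275 [-1.00120814e-01  6.63995358e-02  1.54936488e+00 -1.41079341e-04
  1.52636592e+00 -1.66944951e+00]
tray [([0.604, -0.018, 0.046], 0.86)]
tray_grip [([0.604, -0.021, 0.044], 0.76), ([0.792, -0.033, 0.027], 0.52)]
lid_edge [([0.654, -0.024, 0.098], 0.94)]
bar1 [([0.368, 0.004, 0.017], 0.93), ([0.508, 0.047, 0.061], 0.9), ([0.516, -0.098, 0.062], 0.75), ([0.551, 0.061, 0.055], 0.67), ([0.516, -0.018, 0.052], 0.66), ([0.559, -0.098, 0.061], 0.59)]
```

View pics/w0.png

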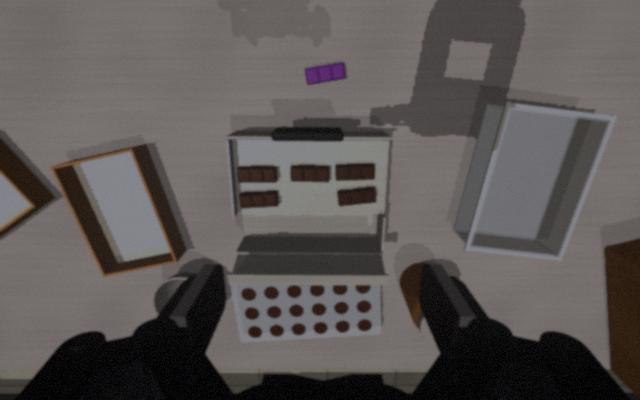

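View pics/cartons.png

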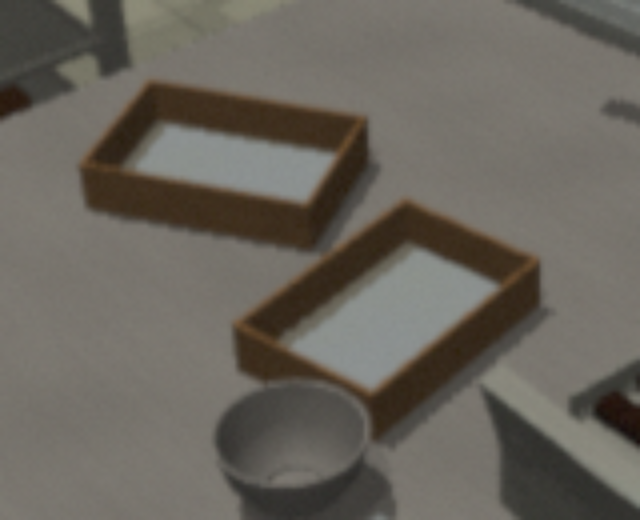

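The wrist view has −y at left and +y at right. The bars are at (257,174), (258,199), (310,173), (355,172) and (357,196), and the handle is at (307,134). The crop confirms the nearer carton, whose rim in the wrist view is at (53–187, 145–275). Now I'll measure the corners.

```bash
python3 - <<'E'
from h import *
f=np.load('pics/w0.npz'); im=f['im'].copy()
cv2.imwrite('pics/w0c.png',cv2.resize(im[115:295,215:405,::-1],None,fx=4,fy=4,interpolation=cv2.INTER_CUBIC)[:600*2])
cv2.imwrite('pics/w0c.png',cv2.resize(im[120:270,215:405,::-1],None,fx=4,fy=4,interpolation=cv2.INTER_CUBIC))
cv2.imwrite('pics/w0t.png',cv2.resize(im[90:280,440:630,::-1],None,fx=3,fy=3,interpolation=cv2.INTER_CUBIC))
cv2.imwrite('pics/w0k.png',cv2.resize(im[130:290,40:200,::-1],None,fx=3,fy=3,interpolation=cv2.INTER_CUBIC))
E
```

```text
(no output)
```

View pics/w0c.png

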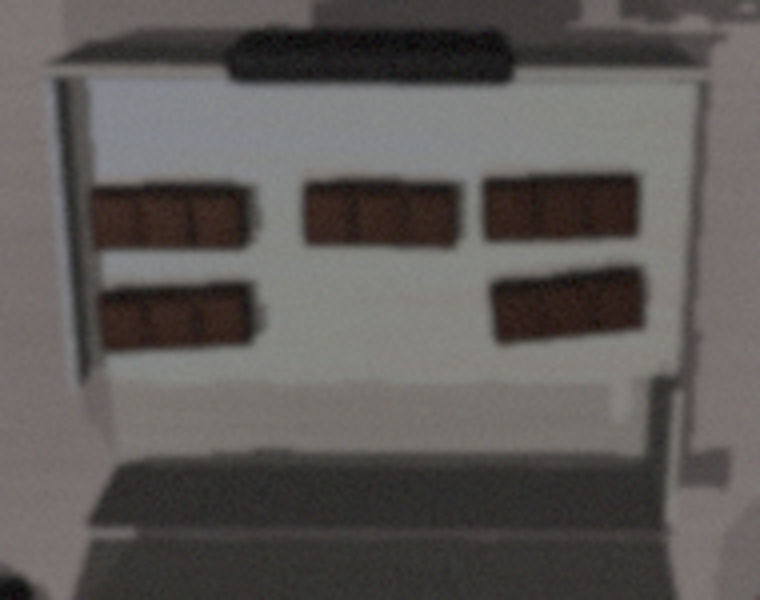

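View pics/w0t.png

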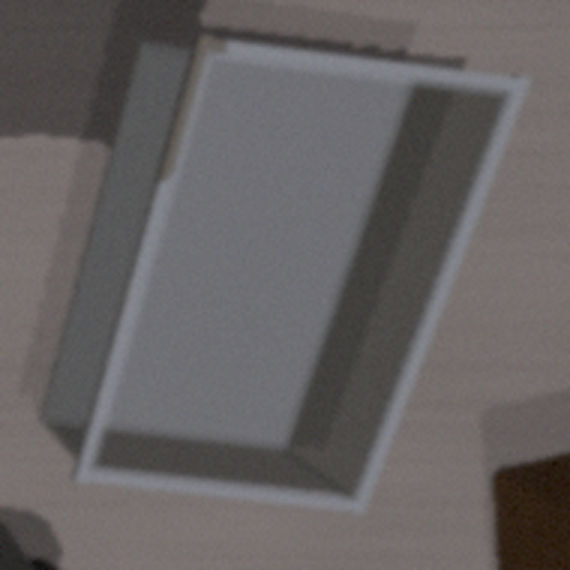

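View pics/w0k.png

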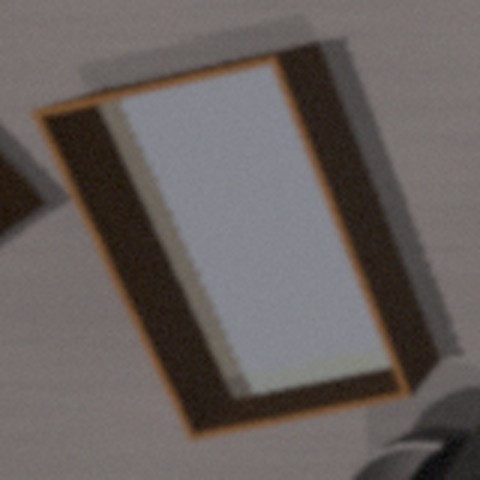

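```bash
cat >> h.py <<'E'
def onplane(c,u,v,z):
    K=np.array(c['camera_matrix']);R=np.array(c['R']);t=np.array(c['t'])
    C=-R.T@t; r=R.T@(np.linalg.inv(K)@np.array([u,v,1.0]))
    return C+r*(z-C[2])/r[2]
E
python3 - <<'E'
from h import *
c=np.load('pics/w0.npz')
print('cam',-c['R'].T@c['t'])
def P(lst,s,ox,oy,z): 
    r=[onplane(c,ox+u/s,oy+v/s,z) for u,v in lst]; print(np.round(np.array(r),4).tolist()); return np.array(r)
print('tray rim z.07');P([(48,68),(708,74)],4,215,120,.07)
print('handle far top');P([(232,80),(514,80)],4,215,120,.112)
print('step');P([(105,381),(680,376)],4,215,120,.044)
print('right wall top');P([(50,80),(80,384)],4,215,120,.066)
print('bars z.06')
P([(170,216),(177,317),(382,212),(561,207),(568,303)],4,215,120,.06)
print('tub');a=P([(205,45),(525,85),(362,506),(82,476)],3,440,90,.07);print(a.mean(0))
print('carton');a=P([(37,111),(277,60),(407,394),(192,436)],3,40,130,.045);print(a.mean(0))
E
```

```text
cam [ 3.88410803e-01 -3.93344581e-04  5.61223901e-01]
tray rim z.07
[[0.4602, -0.1372, 0.07], [0.4626, 0.0995, 0.07]]
handle far top
[[0.458, -0.0654, 0.112], [0.4581, 0.0273, 0.112]]
step
[[0.5907, -0.1327, 0.044], [0.5888, 0.1012, 0.044]]
right wall top
[[0.4651, -0.138, 0.066], [0.5833, -0.1369, 0.066]]
bars z.06
[[0.5174, -0.0988, 0.06], [0.5578, -0.0986, 0.06], [0.516, -0.0185, 0.06], [0.5141, 0.0492, 0.06], [0.5523, 0.053, 0.06]]
tub
[[0.4163, 0.2585, 0.07], [0.4346, 0.4119, 0.07], [0.6563, 0.3844, 0.07], [0.6382, 0.2312, 0.07]]
[0.53637766 0.32152706 0.07      ]
carton
[[0.5098, -0.4192, 0.045], [0.4834, -0.2904, 0.045], [0.6744, -0.2507, 0.045], [0.7015, -0.3784, 0.045]]
[ 0.5922477  -0.33466423  0.045     ]
```

Tray pose: origin about (0.566, −0.018), yaw about 0. I'll sweep the right pair, then the middle bar, and leave the two at the left end.

```bash
python3 - <<'E'
from h import *
R=np.array([[0,0,1],[0,1,0],[-1,0,0.]])
manip.set_gripper(0.15,30)
for i,y in enumerate([-0.099,-0.020]):
    manip.move_ptp([0.484,y,0.14],R)
    manip.move_l([0.484,y,0.050],max_speed=0.12)
    print('down',np.round(manip.current_ee_pos(),4),np.round(manip.current_force(),1),manip.current_time())
    manip.move_l([0.583,y,0.050],max_speed=0.07)
    print('pushed',np.round(manip.current_force(),1))
    manip.move_l([0.575,y,0.050],max_speed=0.1)
    manip.move_l([0.54,y,0.17],max_speed=0.2)
manip.move_ptp([0.47,-0.02,0.42],R)
print(manip.current_time())
snap('wrist','w1')
E
python3 -c "
import cv2
i=cv2.imread('pics/w1.png');cv2.imwrite('pics/w1c.png',cv2.resize(i[110:290,210:410],None,fx=3.3,fy=3.3))"
```

```text
down [ 0.4845 -0.0991  0.0507] [-0.2  0.7 -0. ] 6.25
pushed [-0.5  0.5  0.1]
down [ 0.4845 -0.0202  0.0505] [ 1.2 -0.5 -0.1] 10.2333
pushed [-0.   0.1 -0.7]
13.8417
```

View pics/w1c.png

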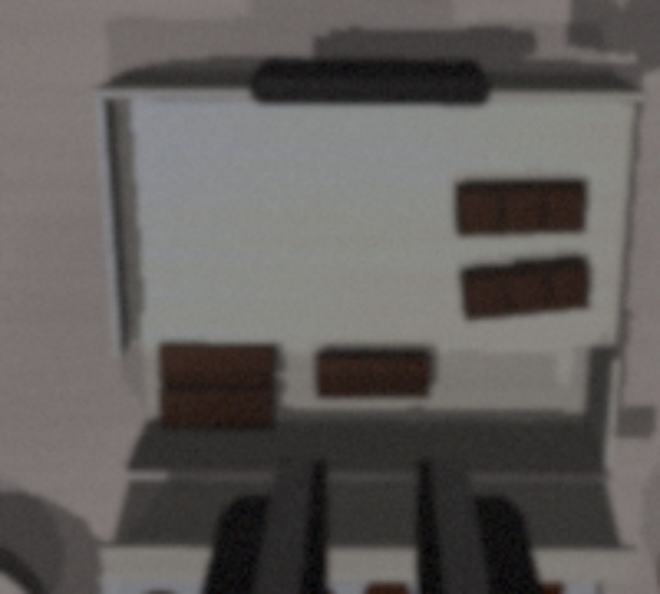

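All three swept bars are in the trough strip, at crop (218,365), (218,405) and (373,372). The two extras are still on the platform at (521,206) and (525,288). I'll check bar heights by depth.

```bash
python3 - <<'E'
from h import *
f=np.load('pics/w1.npz');d=f['d']
for cu,cv_ in [(218,352),(218,365),(218,378),(218,392),(218,405),(218,420),(373,372),(373,385),(500,380),(521,206),(525,288)]:
    print((cu,cv_),np.round(world(d,f,210+cu/3.3,110+cv_/3.3),3))
E
```

```text
(218, 352) [ 0.601 -0.099  0.019]
(218, 365) [ 0.609 -0.099  0.018]
(218, 378) [ 0.617 -0.099  0.017]
(218, 392) [ 0.625 -0.1    0.017]
(218, 405) [ 0.631 -0.1    0.018]
(218, 420) [ 0.64  -0.1    0.019]
(373, 372) [ 0.613 -0.019  0.017]
(373, 385) [ 0.62  -0.019  0.019]
(500, 380) [0.625 0.05  0.001]
(521, 206) [0.514 0.049 0.058]
(525, 288) [0.553 0.052 0.061]
```

All three lie flat on the trough floor. Now I'll shut the lid.

```bash
python3 - <<'E'
from h import *
R=np.array([[0,0,1],[0,1,0],[-1,0,0.]])
manip.set_gripper(0.0,30)
manip.move_ptp([0.72,-0.018,0.22],R)
manip.move_l([0.72,-0.018,0.10],max_speed=0.2)
manip.move_l([0.645,-0.018,0.10],max_speed=0.07)
print(np.round(manip.current_force(),1))
manip.move_l([0.60,-0.018,0.16],max_speed=0.2)
manip.move_ptp([0.44,-0.018,0.42],R)
manip.set_gripper(0.5,100)
print(manip.current_time())
snap('wrist','w2');snap('side','s2')
for n in ['lid_edge','tray_grip','tray']:
  for c in ['wrist','side']:
    print(c,n,[(np.round(x['at'],3).tolist(),round(x['confidence'],2)) for x in manip.look_for(c,n)])
i=cv2.imread('pics/w2.png');cv2.imwrite('pics/w2c.png',cv2.resize(i[90:290,200:420],None,fx=3.,fy=3.))
E
```

```text
[ 0.6 -0.8 -0.6]
19.5417
wrist lid_edge [([0.606, -0.02, 0.066], 0.6)]
side lid_edge [([0.615, -0.006, 0.067], 0.6)]
wrist tray_grip [([0.543, -0.031, 0.043], 0.96)]
side tray_grip [([0.552, 0.003, 0.046], 0.86), ([0.556, 0.056, 0.059], 0.62)]
wrist tray [([0.543, -0.028, 0.043], 0.67)]
side tray [([0.557, -0.002, 0.044], 0.69)]
```

View pics/w2c.png

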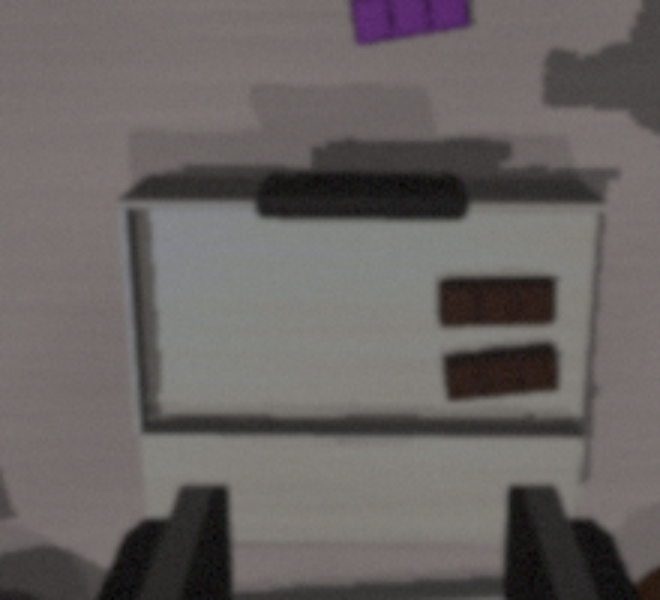

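The lid is flat at about z 0.066, with its edge at crop row ~430. The two extras are still on the platform, and the handle spans (258–466, 175–217). I'll measure the handle and grasp it.

```bash
python3 - <<'E'
from h import *
c=np.load('pics/w2.npz')
print(-c['R'].T@c['t'])
for u,v,z in [(258,216,.112),(466,216,.112),(123,203,.07),(605,203,.07),(143,433,.066),(583,433,.066)]:
    print(np.round(onplane(c,200+u/3,90+v/3,z),4))
d=c['d']
for u in (290,360,430):
  print([np.round(world(d,c,200+u/3,90+v/3),3).tolist() for v in (188,196,204,212)])
print([np.round(world(d,c,200+u/3,90+v/3),3).tolist() for u,v in ((200,480),(350,480),(350,530),(500,480))])
E
```

```text
[ 0.35835159 -0.0179818   0.56143044]
[ 0.4578 -0.0668  0.112 ]
[0.4577 0.0264 0.112 ]
[ 0.4606 -0.1369  0.07  ]
[0.4605 0.0981 0.07  ]
[ 0.5851 -0.1367  0.066 ]
[0.585  0.0966 0.066 ]
[[0.448, -0.053, 0.099], [0.449, -0.052, 0.11], [0.452, -0.052, 0.112], [0.456, -0.052, 0.111]]
[[0.448, -0.021, 0.098], [0.449, -0.021, 0.111], [0.453, -0.021, 0.11], [0.456, -0.021, 0.11]]
[[0.448, 0.011, 0.096], [0.449, 0.01, 0.11], [0.452, 0.01, 0.112], [0.456, 0.01, 0.111]]
[[0.613, -0.108, 0.065], [0.612, -0.027, 0.067], [0.643, -0.027, 0.067], [0.613, 0.054, 0.066]]
```

```bash
cat >> h.py <<'E'
from scipy.spatial.transform import Rotation as Ro
RG=np.array([[0,1,0],[0,0,-1],[-1,0,0.]])
G=np.array([-0.1125,0,0.080])   # TCP in tray frame
def tcp(pivot_w,pivot_t,th):
    """pose of TCP with tray tilted th deg about world x, tray point pivot_t at pivot_w"""
    Rt=Ro.from_euler('x',th,degrees=True).as_matrix()
    return np.array(pivot_w)+Rt@(G-np.array(pivot_t)), Rt@RG
LIP=[-0.032,.120,.044]; LW=[0.535,0.273,0.122]
MO=[.052,-.120,.003]; MW=[0.592,-0.325,0.062]
E
python3 - <<'E'
from h import *
for RR,s in ((1,'a'),(-1,'b')):
  for piv,pt,ths in ((LW,LIP,range(0,-41,-8)),(MW,MO,range(0,41,8))):
    for th in ths:
      p,r=tcp(piv,pt,th)
      if RR<0: r=r@np.diag([1,-1,-1])
      q=manip.inverse_kinematics(p,r); print(s,th,np.round(p,3),None if q is None else np.round(q,2))
E
```

```text
a 0 [0.454 0.153 0.158] [ 0.23  0.32  1.9  -0.    0.92  0.23]
a -8 [0.454 0.159 0.174] [ 0.31  0.33  1.85 -0.16  1.01  0.4 ]
a -16 [0.454 0.168 0.19 ] [ 0.4   0.35  1.8  -0.29  1.12  0.54]
a -24 [0.454 0.178 0.204] [ 0.47  0.39  1.74 -0.39  1.24  0.64]
a -32 [0.454 0.19  0.216] [ 0.55  0.44  1.68 -0.48  1.37  0.73]
a -40 [0.454 0.204 0.227] [ 0.61  0.49  1.61 -0.56  1.5   0.79]
a 0 [ 0.428 -0.205  0.139] [-0.55  0.34  1.93 -0.    0.87 -0.55]
a 8 [ 0.428 -0.217  0.155] [-0.63  0.36  1.86  0.13  1.01 -0.71]
a 16 [ 0.427 -0.231  0.169] [-0.71  0.39  1.79  0.23  1.15 -0.82]
a 24 [ 0.427 -0.247  0.181] [-0.78  0.45  1.71  0.31  1.3  -0.9 ]
a 32 [ 0.428 -0.264  0.191] [-0.84  0.51  1.62  0.37  1.45 -0.96]
a 40 [ 0.428 -0.283  0.198] [-0.89  0.59  1.54  0.42  1.6  -1.  ]
b 0 [0.454 0.153 0.158] None
b -8 [0.454 0.159 0.174] [ 0.31  0.33  1.85 -0.16  1.01 -2.74]
b -16 [0.454 0.168 0.19 ] [ 0.4   0.35  1.8  -0.29  1.12 -2.6 ]
b -24 [0.454 0.178 0.204] [ 0.47  0.39  1.74 -0.39  1.24 -2.5 ]
b -32 [0.454 0.19  0.216] [ 0.55  0.44  1.68 -0.48  1.37 -2.42]
b -40 [0.454 0.204 0.227] [ 0.61  0.49  1.61 -0.56  1.5  -2.36]
b 0 [ 0.428 -0.205  0.139] [-0.55  0.34  1.93 -0.    0.87  2.6 ]
b 8 [ 0.428 -0.217  0.155] [-0.63  0.36  1.86  0.13  1.01  2.44]
b 16 [ 0.427 -0.231  0.169] [-0.71  0.39  1.79  0.23  1.15  2.32]
b 24 [ 0.427 -0.247  0.181] [-0.78  0.45  1.71  0.31  1.3   2.24]
b 32 [ 0.428 -0.264  0.191] [-0.84  0.51  1.62  0.37  1.45  2.18]
b 40 [ 0.428 -0.283  0.198] [-0.89  0.59  1.54  0.42  1.6   2.14]
```

```bash
python3 - <<'E'
from h import *
manip.move_ptp([0.4530,-0.020,0.19],RG)
manip.move_l([0.4530,-0.020,0.080],max_speed=0.12)
print(np.round(manip.current_force(),1))
manip.set_gripper(0.0,110)
print('w',manip.current_grip_width(),np.round(manip.current_force(),1))
manip.move_l([0.4530,-0.020,0.12],max_speed=0.06)
manip.move_l([0.4530,-0.020,0.163],max_speed=0.1)
print(manip.current_time(),np.round(manip.current_force(),1),np.round(manip.current_ft_torque(),2))
for c in ('side','scene','wrist'): snap(c,c+'3')
i=cv2.imread('pics/side3.png');j=cv2.imread('pics/scene3.png')
cv2.imwrite('pics/l3.png',np.hstack([cv2.resize(i[160:290,250:400],None,fx=2.6,fy=2.6),cv2.resize(j[150:280,290:440],None,fx=2.6,fy=2.6)]))
E
```

```text
[-0.5 -0.1  0.3]
w 0.1373648675556617 [-2.5  0.3  8. ]
24.1917 [-0.3  0.3 -6.3] [0.01 0.6  0.05]
```

View pics/l3.png

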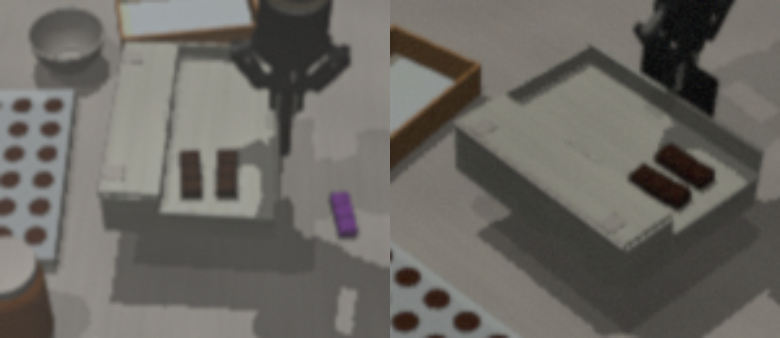

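View pics/wrist3.png

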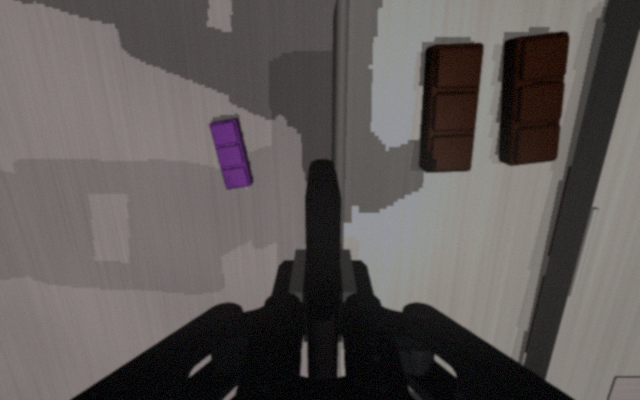

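The tray is held with the lid shut and both extras on the platform. I'll fit planes for sag, using the side view's lid and platform depth.

```bash
python3 - <<'E'
from h import *
f=np.load('pics/wrist3.npz');d=f['d']
def fit(pts):
    P=np.array([world(d,f,u,v) for u,v in pts]); A=np.c_[P[:,:2],np.ones(len(P))]
    s=np.linalg.lstsq(A,P[:,2],rcond=None)[0]; print(np.round(P,3).tolist(),'slope deg',np.degrees(s[:2]))
fit([(u,v) for u in (410,440,480) for v in (200,260,300)])
fit([(400,30),(500,20),(590,30),(490,60),(492,140),(480,250),(400,250)])
fit([(600,200),(625,150),(600,300),(630,300)])
E
```

```text
[[0.501, 0.001, 0.125], [0.505, -0.037, 0.124], [0.507, -0.064, 0.125], [0.518, 0.0, 0.124], [0.522, -0.037, 0.125], [0.526, -0.065, 0.124], [0.541, 0.001, 0.124], [0.546, -0.037, 0.124], [0.551, -0.066, 0.123]] slope deg [-1.90613557  0.23460515]
[[0.49, 0.086, 0.124], [0.537, 0.091, 0.124], [0.58, 0.086, 0.124], [0.535, 0.073, 0.123], [0.543, 0.034, 0.123], [0.545, -0.03, 0.124], [0.498, -0.03, 0.125]] slope deg [-0.08459308 -0.22593005]
[[0.589, 0.008, 0.146], [0.594, 0.033, 0.146], [0.453, 0.062, 0.304], [0.62, -0.049, 0.146]] slope deg [-71.20130991 -24.22232911]
```

The tray hangs flat, with its platform about 3 mm lower than planned, so I'll compensate. Next is the move to the tub and a slow tip.

```bash
python3 - <<'E'
from h import *
W=np.array(LW)+[0,0,.003]
p,r=tcp(W,LIP,0); 
manip.move_l([p[0],p[1],.165],r,max_speed=0.13)
print(manip.current_time())
snap('side','side4')
for th in range(-4,-13,-4):
    p,r=tcp(W,LIP,th); manip.move_l(p,r,max_speed=0.02)
print(manip.current_time())
snap('side','side4b')
E
python3 -c "
import cv2,numpy as np
cv2.imwrite('pics/l4.png',np.hstack([cv2.resize(cv2.imread('pics/%s.png'%n)[190:380,230:430],None,fx=2,fy=2) for n in ('side4','side4b')]))"
```

```text
25.825
27.45
```

View pics/l4.png

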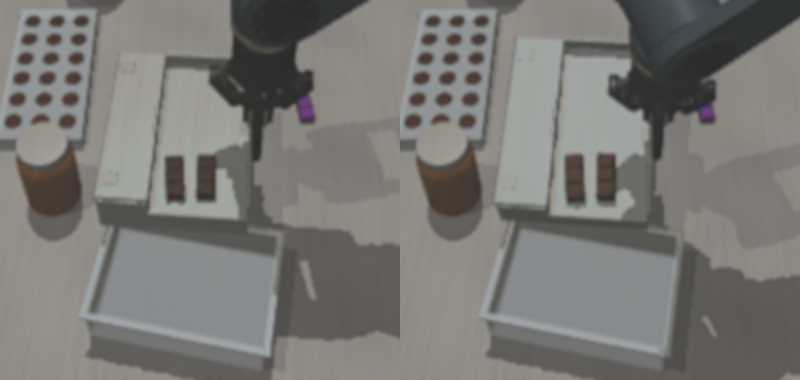

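```bash
python3 - <<'E'
from h import *
f=np.load('pics/side4b.npz');d=f['d']
for u in (310,330,345):
  for v in range(290,308,2):
    print(u,v,np.round(world(d,f,u,v),3))
E
```

```text
310 290 [0.573 0.255 0.125]
310 292 [0.572 0.26  0.125]
310 294 [0.572 0.265 0.123]
310 296 [0.571 0.271 0.124]
310 298 [0.571 0.275 0.12 ]
310 300 [0.572 0.268 0.098]
310 302 [0.573 0.265 0.081]
310 304 [0.577 0.247 0.035]
310 306 [0.577 0.246 0.023]
330 290 [0.522 0.255 0.132]
330 292 [0.522 0.258 0.126]
330 294 [0.522 0.262 0.124]
330 296 [0.521 0.267 0.124]
330 298 [0.521 0.274 0.126]
330 300 [0.521 0.276 0.12 ]
330 302 [0.521 0.266 0.091]
330 304 [0.522 0.252 0.053]
330 306 [0.522 0.251 0.04 ]
345 290 [0.485 0.251 0.13 ]
345 292 [0.484 0.255 0.127]
345 294 [0.484 0.26  0.125]
345 296 [0.484 0.265 0.124]
345 298 [0.484 0.27  0.124]
345 300 [0.483 0.276 0.125]
345 302 [0.483 0.269 0.101]
345 304 [0.483 0.266 0.085]
345 306 [0.482 0.258 0.06 ]
```

The lip is at y 0.275, z 0.123, inside the tub wall (~0.25). I'll keep tipping slowly.

```bash
python3 - <<'E'
from h import *
W=np.array(LW)+[0,0,.003]
for th in range(-15,-28,-3):
    p,r=tcp(W,LIP,th); manip.move_l(p,r,max_speed=0.009)
manip.dwell(0.3)
print(manip.current_time())
snap('side','side5')
print([(np.round(x['at'],3).tolist(),round(x['confidence'],2)) for x in manip.look_for('side','bar1')])
cv2.imwrite('pics/l5.png',cv2.resize(cv2.imread('pics/side5.png')[190:380,230:430],None,fx=3,fy=3))
E
```

```text
32.175
[([0.523, 0.317, 0.052], 0.69), ([0.592, -0.349, 0.004], 0.6), ([0.558, 0.318, 0.053], 0.5), ([0.57, 0.198, 0.177], 0.41)]
```

View pics/l5.png

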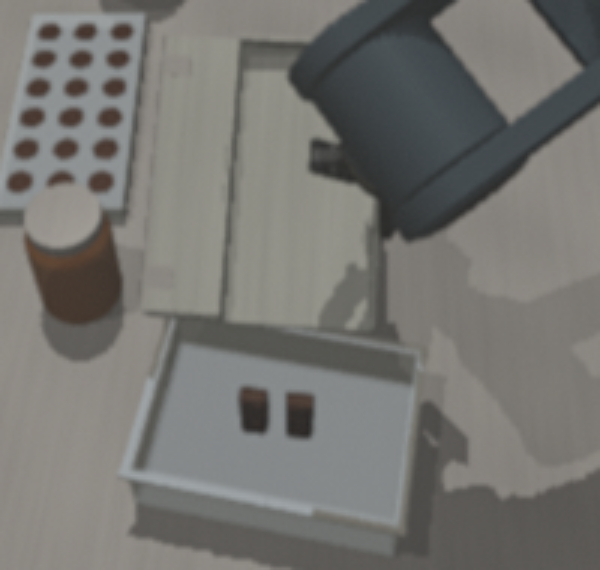

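Both extras are in the tub, seemingly standing on end, at crop (254,410) and (300,414). The tub has not moved. I'll level while lifting, then check again.

```bash
python3 - <<'E'
from h import *
W=np.array(LW)+[0,0,.003]
snap('side','side6a')
p,r=tcp(W+[0,-.01,.03],LIP,-27); manip.move_l(p,r,max_speed=0.08)
p,r=tcp(W+[0,-.03,.035],LIP,0); manip.move_l(p,r,max_speed=0.06)
print(manip.current_time(),np.round(manip.current_force(),1),manip.current_grip_width())
snap('side','side6')
print([(np.round(x['at'],3).tolist(),round(x['confidence'],2)) for x in manip.look_for('side','bar1')])
f=np.load('pics/side6.npz')
cv2.imwrite('pics/l6.png',np.hstack([cv2.resize(cv2.imread('pics/%s.png'%n)[190:380,230:430],None,fx=2,fy=2) for n in ('side6a','side6')]))
E
```

```text
34.1333 [ 0.4  0.3 -5.3] 0.13262225675187458
[([0.521, 0.316, 0.056], 0.62), ([0.556, 0.316, 0.056], 0.57)]
```

View pics/l6.png

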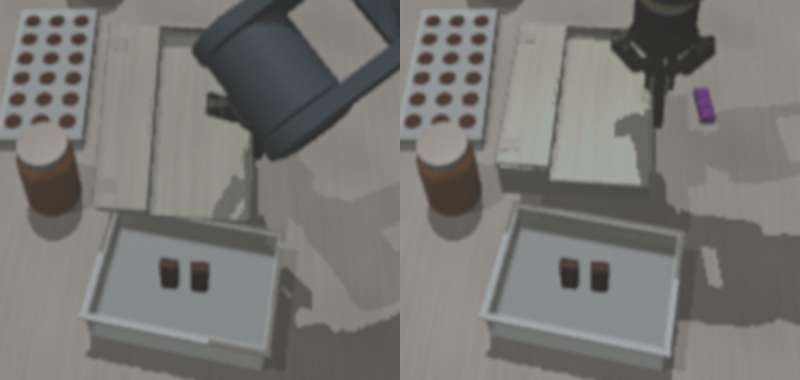

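Both bars are standing upright and stable in the tub, and the tray platform is empty. Next is the carton, with the mouth to hover just above the rim.

```bash
python3 - <<'E'
from h import *
W=np.array([0.592,-0.297,0.061])
p,r=tcp(W,MO,0); print(p)
manip.move_l([p[0],p[1],.175],r,max_speed=0.13)
manip.move_l(p,r,max_speed=0.08)
print(manip.current_time())
for th in (5,10):
    p,r=tcp(W,MO,th); manip.move_l(p,r,max_speed=0.02)
snap('scene','scene7');snap('side','side7')
f=np.load('pics/scene7.npz')
cv2.imwrite('pics/l7.png',np.hstack([cv2.resize(cv2.imread('pics/%s.png'%n)[a:a+190,b:b+200],None,fx=2,fy=2) for n,a,b in (('scene7',110,210),('side7',70,230))]))
print(manip.current_time())
E
```

```text
[ 0.4275 -0.177   0.138 ]
37.3167
38.9667
```

View pics/l7.png

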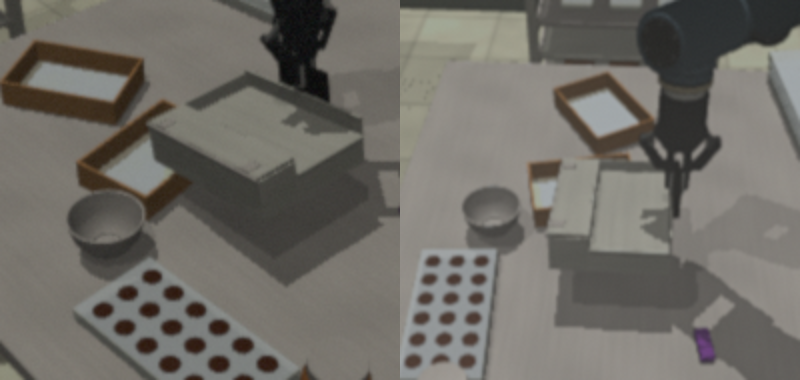

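The lid is shut and the tray's right end is over the box with the box unmoved. I'll verify the mouth position, then pour.

```bash
python3 - <<'E'
from h import *
f=np.load('pics/scene7.npz');d=f['d']
for cu,cv_ in [(158,125),(170,122),(158,140),(160,150),(140,150),(180,188)]:
    print(cu,cv_,np.round(world(d,f,210+cu/2,110+cv_/2),3))
W=np.array([0.592,-0.297,0.061])
for th in range(13,29,3):
    p,r=tcp(W,MO,th); manip.move_l(p,r,max_speed=0.0085)
manip.dwell(0.2)
print(manip.current_time(),np.round(manip.current_force(),1))
snap('scene','scene8');snap('side','side8')
cv2.imwrite('pics/l8.png',np.hstack([cv2.resize(cv2.imread('pics/%s.png'%n)[a:a+190,b:b+200],None,fx=2,fy=2) for n,a,b in (('scene8',110,210),('side8',70,230))]))
E
```

```text
158 125 [ 0.62  -0.285  0.125]
170 122 [ 0.605 -0.277  0.128]
158 140 [ 0.623 -0.283  0.101]
160 150 [ 0.623 -0.279  0.085]
140 150 [ 0.584 -0.385  0.002]
180 188 [ 0.599 -0.267  0.009]
45.3167 [-0.2  0.2 -4.8]
```

View pics/l8.png

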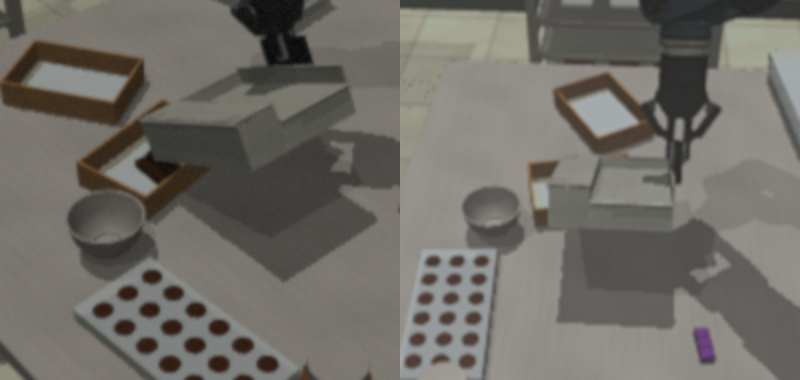

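Bars have appeared at the mouth at crop (155,165), but the held weight suggests they're still partly supported. I'll raise slowly with more tilt so the tails clear.

```bash
python3 - <<'E'
from h import *
W=np.array([0.592,-0.297,0.061])
for th,dy,dz in ((31,.004,.01),(33,.008,.022),(35,.012,.035)):
    p,r=tcp(W+[0,dy,dz],MO,th); manip.move_l(p,r,max_speed=0.02)
    print(np.round(manip.current_force(),1))
manip.dwell(0.3)
print(manip.current_time(),np.round(manip.current_force(),1))
snap('scene','scene9');snap('side','side9')
print([(np.round(x['at'],3).tolist(),round(x['confidence'],2)) for x in manip.look_for('scene','bar1')])
cv2.imwrite('pics/l9.png',np.hstack([cv2.resize(cv2.imread('pics/%s.png'%n)[a:a+190,b:b+200],None,fx=2,fy=2) for n,a,b in (('scene9',110,210),('side9',70,230))]))
E
```

```text
[-0.  -0.2 -4.5]
[-0.1 -0.8 -5.1]
[-0.1  0.3 -3.6]
48.3083 [ 0.3  0.2 -5.1]
[([0.6, -0.307, 0.03], 0.71), ([0.378, 0.01, 0.012], 0.71), ([0.527, 0.31, 0.049], 0.63), ([0.612, -0.321, 0.021], 0.62), ([0.57, 0.313, 0.046], 0.59)]
```

View pics/l9.png

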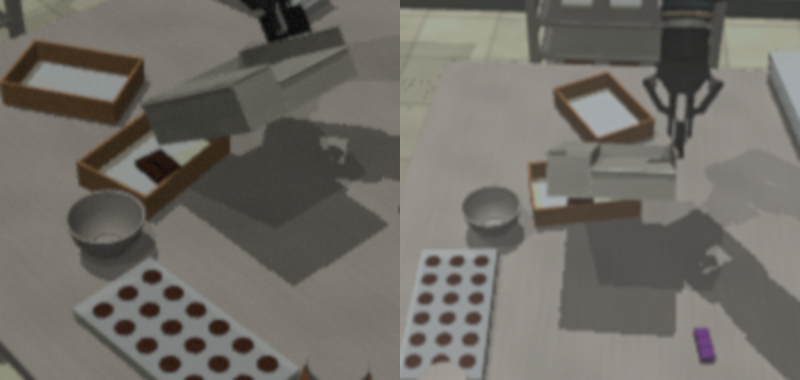

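```bash
python3 - <<'E'
import cv2
i=cv2.imread('pics/scene9.png');cv2.imwrite('pics/l9b.png',cv2.resize(i[150:230,240:330],None,fx=7,fy=7,interpolation=cv2.INTER_CUBIC))
E
```

```text
(no output)
```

View pics/l9b.png

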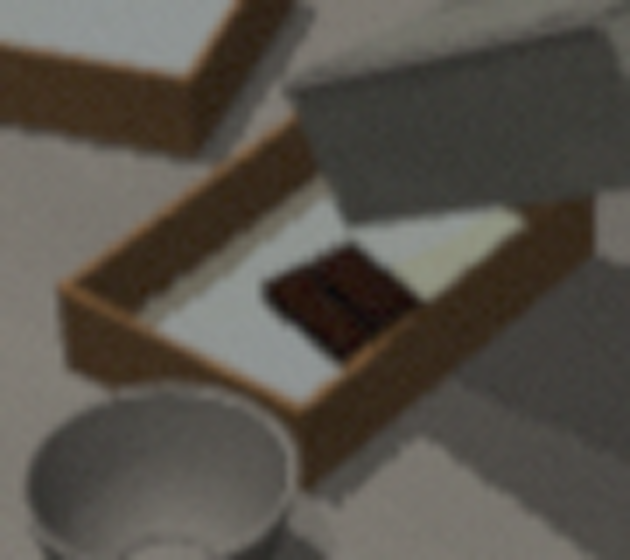

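```bash
python3 - <<'E'
from h import *
f=np.load('pics/scene9.npz');d=f['d']
for u in range(276,304,3):
  print(u,[(v,*np.round(world(d,f,u,v),3).tolist()) for v in range(184,204,3)])
E
```

```text
276 [(184, 0.594, -0.392, 0.007), (187, 0.598, -0.387, 0.0), (190, 0.608, -0.374, 0.001), (193, 0.616, -0.364, -0.0), (196, 0.627, -0.348, 0.004), (199, 0.636, -0.337, 0.004), (202, 0.648, -0.32, 0.01)]
279 [(184, 0.586, -0.388, 0.005), (187, 0.592, -0.379, 0.002), (190, 0.615, -0.349, 0.02), (193, 0.619, -0.343, 0.014), (196, 0.618, -0.346, -0.0), (199, 0.631, -0.328, 0.006), (202, 0.636, -0.322, 0.001)]
282 [(184, 0.58, -0.38, 0.007), (187, 0.588, -0.37, 0.005), (190, 0.608, -0.343, 0.02), (193, 0.614, -0.335, 0.016), (196, 0.621, -0.326, 0.014), (199, 0.622, -0.325, 0.004), (202, 0.63, -0.314, 0.003)]
285 [(184, 0.571, -0.377, 0.004), (187, 0.603, -0.332, 0.036), (190, 0.606, -0.329, 0.028), (193, 0.611, -0.324, 0.022), (196, 0.616, -0.318, 0.017), (199, 0.62, -0.312, 0.011), (202, 0.623, -0.309, 0.003)]
288 [(184, 0.566, -0.367, 0.007), (187, 0.596, -0.327, 0.036), (190, 0.605, -0.316, 0.035), (193, 0.608, -0.312, 0.027), (196, 0.613, -0.306, 0.023), (199, 0.618, -0.3, 0.018), (202, 0.621, -0.298, 0.009)]
291 [(184, 0.553, -0.37, -0.001), (187, 0.593, -0.316, 0.04), (190, 0.598, 
[... 252 characters left out ...]
, 0.607, -0.284, 0.033), (199, 0.625, -0.262, 0.045), (202, 0.626, -0.26, 0.036)]
297 [(184, 0.543, -0.352, 0.004), (187, 0.55, -0.343, 0.001), (190, 0.561, -0.329, 0.004), (193, 0.594, -0.287, 0.036), (196, 0.612, -0.264, 0.048), (199, 0.613, -0.263, 0.038), (202, 0.611, -0.267, 0.023)]
300 [(184, 0.536, -0.346, 0.005), (187, 0.546, -0.333, 0.005), (190, 0.553, -0.325, 0.002), (193, 0.583, -0.286, 0.03), (196, 0.598, -0.268, 0.038), (199, 0.599, -0.266, 0.029), (202, 0.6, -0.266, 0.018)]
303 [(184, 0.526, -0.343, 0.001), (187, 0.538, -0.328, 0.004), (190, 0.547, -0.318, 0.003), (193, 0.582, -0.273, 0.038), (196, 0.585, -0.27, 0.029), (199, 0.584, -0.271, 0.017), (202, 0.587, -0.268, 0.009)]
```

Depth shows one bar flat (top 0.020) and one on top of another (top 0.036), so all three bars are in the box. Now I'll lift away, level, set down, and confirm from above.

```bash
python3 - <<'E'
from h import *
W=np.array([0.592,-0.285,0.096])
p,r=tcp(W+[0,.005,.03],MO,35); manip.move_l(p,r,max_speed=0.08)
p,r=tcp(W+[0,.06,.03],MO,0); manip.move_l(p,r,max_speed=0.1)
F=[]
for _ in range(5): manip.dwell(0.04);F.append(manip.current_force())
print(manip.current_time(),np.round(np.mean(F,0),2))
manip.move_l([.453,-.020,.17],RG,max_speed=0.14)
manip.move_l([.453,-.020,.090],RG,max_speed=0.08)
for z in np.arange(.087,.077,-.0015):
    manip.move_l([.453,-.020,z],RG,max_speed=0.02)
    fz=manip.current_force(); print(round(z,4),np.round(fz,1),np.round(manip.current_ft_torque(),2))
    if fz[2]>-2: break
print(manip.current_time())
E
```

```text
50.675 [-0.23 -0.12 -4.07]
0.087 [ 0.1  0.1 -3.9] [ 0.05  0.44 -0.  ]
0.0855 [ 0.5  0.5 -4.8] [-0.03  0.43  0.01]
0.084 [-0.   0.8 -3.6] [ 0.07  0.45 -0.01]
0.0825 [ 0.4  0.9 -4.4] [ 0.01  0.39 -0.02]
0.081 [ 0.6 -0.1 -2.5] [ 0.01  0.09 -0.01]
0.0795 [-7.2  1.  18.5] [ 0.14  1.29 -0.  ]
54.2
```

```bash
python3 - <<'E'
from h import *
manip.move_l([.453,-.020,.0805],RG,max_speed=0.02)
manip.set_gripper(0.5,40)
manip.move_l([.453,-.020,.19],RG,max_speed=0.2)
R=np.array([[0,0,1],[0,1,0],[-1,0,0.]])
manip.move_ptp([0.46,-0.02,0.42],R)
print(manip.current_time(),np.round(manip.current_force(),1))
snap('wrist','w10')
for n in ('bar1','lid_edge'): print([(np.round(x['at'],3).tolist(),round(x['confidence'],2)) for x in manip.look_for('wrist',n)])
f=np.load('pics/w10.npz');d=f['d']
def fit(us,vs):
    P=np.array([world(d,f,u,v) for u in us for v in vs]); A=np.c_[P[:,:2],np.ones(len(P))]
    s=np.linalg.lstsq(A,P[:,2],rcond=None)[0]; print(P.mean(0),'slope deg',np.degrees(s[:2]))
fit(range(255,380,15),range(155,200,8))
E
```

```text
56.9583 [0.  0.1 0. ]
[([0.513, 0.304, 0.046], 0.97), ([0.557, 0.307, 0.043], 0.77), ([0.576, -0.32, 0.023], 0.72), ([0.373, 0.002, 0.018], 0.69), ([0.616, -0.336, 0.02], 0.63), ([0.595, -0.302, 0.033], 0.58)]
[([0.608, -0.022, 0.066], 0.67)]
[ 0.51300349 -0.03141803  0.04324931] slope deg [0.31794766 0.21781355]
```

View pics/w10.png

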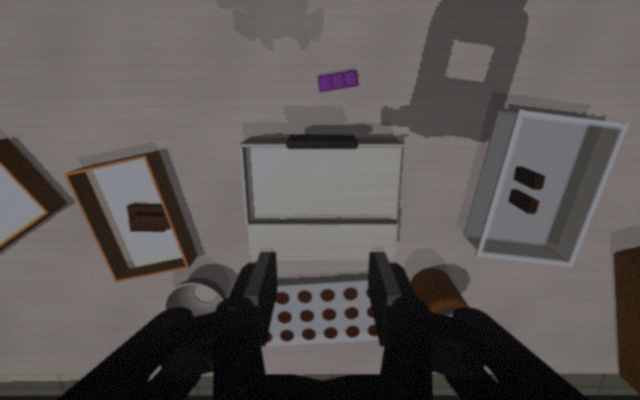

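The box holds three bars at about (148,215), the tub two at (530,178) and (523,201). The tray is flat (platform z 0.043, slope about 0.3°) with its lid shut, and the arm is clear. Handing in.

```bash
python3 -c "
from h import *
print(manip.sign_off(), manip.current_time())"
```

```text
the job is handed in; nothing more can be done
the job is handed in; nothing more can be done
```

I swept three bars into the trough, shut the lid and tipped the two extras into the tub. I then poured the three counted bars into the nearer box, set the tray back in its starting spot and handed in, at about 57 s of the 70 s allowed. The sign-off gives no verdict.

**Last checks that agreed**
- **Bars:** three were detected in the box and two in the tub.
- **Tray and lid:** the tray floor is level to about 0.3°, and the lid top is at 0.066 m, so it is shut.
- **Surroundings:** the tub, box and bystanders show no visible shift by eye. I did not re-measure their positions.
- **Robot:** the gripper is open and clear, with no force on the tool.

**Worth noting**
- **Standing bars:** the two extras came to rest standing on end in the tub, steady in every later view.
- **Stacked bars:** in the box, one counted bar lies on another; the overhead view found all three.
- **Set-down force:** the tray touched down with about 18 N, short of the limits, and I backed off before releasing.
- **Force readings:** while the tray was held, the readings scattered by about 1 N. They could not count the bars, so I relied on depth and the overhead view.

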